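# Open a push-and-pinch storage canister

## Robot

A 6-joint arm with a two-finger parallel gripper is mounted at the origin on a cart in front of the work surface, level with it; the furniture and walls round the work are solid. World frame = base frame: x ahead of the robot, y to its left, z up, the work surface at z = 0. Lengths are in mm, angles in rad, forces in N, time in s.
With the tool pointing down it reaches from about 275 to 1000 mm from the base axis. Payload 8.4 kg.
Tool frame: the origin (TCP) lies at the very end of the fingers, on their centre line; the grasp point (between the pads) lies 19 mm behind it (r.pinch_z is the distance from the TCP to the grasp point, in mm); z points along the fingers, y is the line along which they close (so a half turn about z gives the same grasp; the last joint's range is limited). The gripper opens to 85 mm and grips with 20 to 120 N. Pads are 22 mm wide; open, the fingers measure 114 mm over their backs; the gripper's body (76 mm by 85 mm) begins 54 mm behind the grasp point. The pads swing forward as they close: fully open they stand 13 mm farther back than shut.
Start: joints at [-1.127, 0.353, 1.633, -0, 1.155, -0.002], TCP at [269.486, -563.919, 231.281] pointing down, gripper open.
Joint ranges: [-2.63, 2.63], [-0.92, 2.1], [0.06, 2.66], [-1.3, 4.44], [0, 2.69], [-3.02, 3.02]. Speed limits (rad/s): [2.22, 2.22, 2.79, 3.14, 3.14, 3.14].

## Interface

Orientations are given as [roll, pitch, yaw] about the fixed x, y, z axes, in that order (R = Rz(yaw) Ry(pitch) Rx(roll)).
In Python, from rig import r gives the robot as it stands.
- The arm moves only by the tool carry_out, never from a script. Its argument "series" is a list of rows, each a list of 7 numbers: the turn, a rotation vector about the tool's x, y, z as a fraction of full scale, then the shift along the tool's x, y, z as a fraction of full scale, then the gripper command: -1 is fully open, 1 is shut, values between are in proportion. A call has 1 to 8 rows; each row is the pose to reach, as a shift and turn from the pose commanded when the call began, along the tool's axes at that moment, turning the shorter way round; what a row does not reach only later rows make up. Full scale, the value 1, is 0.25 m for a shift and pi rad for a turn. A row lasts 1/8 s, in which the tool goes at most 62.5 mm and 10.7 degrees, less where a joint would pass 70% of its speed; a pose out of reach is approached as far as the arm can. A call with a number of a shift or a turn outside -1 to 1 is refused whole. A call with a gripper value outside its range is refused whole. The fingers move at their own pace and stop on an object; "force" is the grip in N (left out, the last holds). Time passes only in rows, so rows that repeat a pose let the fingers close. It gives the time, the measured TCP pose, the force, the opening and the grip force at its end, in the units of the state.
- r.sense(): the state, without advancing time (a new reading comes with each control period).
- r.grab_frame(name): name is "scene" or "top" or "wrist"; returns the picture (384x512x3 uint8, red, green, blue); there is no depth.
- r.get_calibration(name): a dict with "K" (3x3 intrinsics, pixels), "distortion" ([k1, k2, p1, p2, k3] as OpenCV has them; the pictures are not rectified), "pose" (4x4, takes a point from camera to world coordinates). Camera axes: x right, y up, looking along -z (the intrinsics and any distortion apply to the point x, -y, -z); pixel columns grow to the right and rows downward; lengths in mm; the calibration is good to about 2 mm. A picture is of the moment at which its call begins: read the wrist's pose just before it. get_calibration takes no time and is no camera call; for the wrist camera it gives the pose at the moment of the call.
- r.sign_off(): hands the job in; it is judged then, once.
Trained networks look in the newest picture that a camera, given by its name, has taken for a name from the list of things; names that differ only in an ending like _2 or _b are one class to them, and where a whole thing is asked for, a point or a joint stands for the part that bears it (a point fixed in the world has none). Each returns a list of dicts, best first, with "score" (0 to 1); they miss things now and then, are a little off and sometimes report something else, mostly with a low value. They report only what shows in the picture. A call takes as long as a camera call.
- r.silhouettes(camera, label): "region" (384x512 bool, what is visible of it) and "position" ([row, column] in pixels, amid what is visible of it).
The state is a dict: "clock": time; "qpos": joint angles; "qvel": joint speeds; "joint_efforts": joint torques, N m; "eef_pos": TCP position; "tcp_rot": TCP orientation; "contact_force": force on the tool from outside, world axes, zero at the start; "wrist_torque": the same for the moment, N m; "opening": opening from 0.0 (shut) to 1.0 (fully open); "grasp_force": force on a finger pad.
Only numpy, scipy, OpenCV 4.12 (cv2) and the standard library are available. Lean on these libraries where they do the work, as an engineer would, in place of code of your own. Each camera call takes 0.05 s, during which the arm holds its last target. There are 200 camera calls.

## Task

Open the white storage canister for refilling: push its lid down against the sprung seal until that turns stiff, pinch the two side buttons together to free the catches, lift the lid off without forcing it (over 60 N on the canister breaks it), and set it down gently, right way up, centred on the round cork coaster in front. Leave the coaster and everything else on the worktop where it stands.

Things in the scene. Friction and masses are not known exactly. Their poses are not given: they have to be found in the camera images.
- canister: White rounded rectangular canister, 140 (its x) x 116 (its y) x 73 mm high, fixed to the worktop (a wall cabinet 0.45 m above it overhangs from about 0.57 m ahead of the robot); origin at the centre of its underside, z up. Inside the top of its two long walls (the +y and -y sides) run catch rails. A black rubber seal on sprung mounts stands out 7 mm between rim and lid.
- lid: Loose grey lid of the canister, about 0.16 kg, 148 (x) x 124 (y) mm, axes parallel to the canister's. Origin at the centre of the underside of its central plug (60 x 56 mm), the lowest part, on which it stands when put down. Closed, this origin is 56 mm above the canister's underside. The raised boss in the middle is 66 (x) x 40 (y) mm, its top 54 mm above the origin.
- lid_plate (a point): Centre of the lid's flat plate at its top surface, inside the boss, 28 mm above the lid's origin; 84 mm above the worktop when closed. Beside the buttons the plate is bare out to y = +-62 mm and can be pressed. The seal resists with 4 N at first and 10 N after 4.5 mm, then turns stiff (8 N more per mm); the rim stops the lid hard after 7 mm (33 N).
- catch (a point): Centre of the catches, in the middle of the lid. At rest their hooked tips are trapped behind the rails: the buttons move only 1 to 2 mm, and pinching or pulling alone does not open it. With the lid held down 5 mm, where it turns stiff (15 to 25 N), both buttons can be pinched fully in; keep them pinched until the lid has risen 20 mm. The lid can be carried by its pinched buttons.
- button_left_face (a point): Centre of the outer face of the lid's +y button: face 34 (x) x 20 mm high, lower edge 2.5 mm above the plate top, at y = +29.5 mm from the lid's middle when out (59 mm over both buttons, 43 mm with both fully in).
- button_right_face (a point): The same for the -y button, at y = -29.5 mm.
- button_left (a joint): Inward travel of the +y button in m: 0 out, 0.008 fully in; the catch is clear beyond about 0.0065. Spring 3 N at the start, 8.5 N fully in.
- button_right (a joint): The same for the -y button.
- coaster: Loose round cork coaster, 88 mm across, 8 mm thick, lying on the worktop in front; origin at the centre of its underside.
- tin: Small food tin, 75 mm across, 58 mm high, origin at its underside; leave alone.
- teaspoon: Teaspoon, 130 x 27 x 11 mm, lying flat, origin at its middle; leave alone.
- spice_jar: Spice jar with a dark cap, 41 mm across, 105 mm high, at the left; leave alone.
- honey_pot: Beehive-shaped pot, 76 mm across, 82 mm high, at the back; leave alone.
- pump_bottle: White pump bottle, 58 mm across, 157 mm high, at the back right; leave alone.
- dish: Small glass dish, 89 mm across, 34 mm high, at the back; leave alone.
- spotted_mug: White mug with dots, 87 x 121 x 97 mm, at the back; leave alone.

How it is judged:
By the outcome, as a careful person would: the job done as asked, in the order asked, and still so for the second after the job is handed in, with the robot touching nothing.
It also fails if it takes over 40 s, if anything falls off the work surface, if the arm or the gripper's body presses on something with over 40 N, if the wrist force passes 120 N, or if a joint passes its speed limit or range.

## Working session

There is one attempt and no reset: what is moved stays moved. The work goes in short steps, Python scripts to look and compute and a tool call to move; the robot and the scene stay as the last step left them, time stands still between calls to the robot, and variables do not carry over. Pictures are saved under pics/ and viewed, at most 10 in all, crops included, and the job is handed in when it is done.

Besides the shell and the picture viewer there is one more tool, called by a JSON object that holds its "api" and its "payload", one argument or row to a line. carry_out: Moves the arm, as the interface text tells. Its arguments: {"type":"object","properties":{"series":{"type":"array"},"force":{"type":"number"}},"required":["series"]}

```bash
mkdir -p pics
cat > h.py <<'E'
import numpy as np,cv2
from rig import r
def ray(cam,px,z):
    c=r.get_calibration(cam);K=np.array(c["K"]);P=np.array(c["pose"])
    u=cv2.undistortPoints(np.array([[px]],float),K,np.array(c["distortion"],float))[0,0]
    d=P[:3,:3]@np.array([u[0],-u[1],-1]);o=P[:3,3]
    return o+d*(z-o[2])/d[2]
def snap(cam,fn=None):
    im=r.grab_frame(cam)
    if fn: cv2.imwrite("pics/"+fn,im[:,:,::-1])
    return im
def proj(cam,p):
    c=r.get_calibration(cam);P=np.array(c["pose"]);q=P[:3,:3].T@(np.array(p,float)-P[:3,3])
    q=q*[1,-1,-1]
    return cv2.projectPoints(q.reshape(1,3),np.zeros(3),np.zeros(3),np.array(c["K"]),np.array(c["distortion"],float))[0][0,0]
E
python3 - <<'E'
from h import *
a=snap("scene");b=snap("top")
cv2.imwrite("pics/a.png",np.vstack([a])[:,:,::-1]);cv2.imwrite("pics/b.png",b[:,:,::-1])
for n,z in(("lid",84),("coaster",8),("button_left_face",100),("canister",40)):
  for cam in("top","scene"):
    for s in r.silhouettes(cam,n)[:2]:
        m=s["region"].astype(np.uint8);c=max(cv2.findContours(m,0,2)[0],key=cv2.contourArea)
        (cx,cy),wh,an=cv2.minAreaRect(c)
        pts=np.array([ray(cam,p[0],z)[:2] for p in c.astype(float)],np.float32)
        print(n,cam,round(s["score"],2),s["position"],m.sum(),"world rect",cv2.minAreaRect(pts), "circ",cv2.fitEllipse(pts))
print(r.sense())
for c in("top","scene","wrist"):print(np.round(r.get_calibration(c)["pose"],2))
E
```

```text
lid top 0.67 [222.0, 356.2] 1801 world rect ((447.81671142578125, -245.4412078857422), (149.7142791748047, 127.41389465332031), 20.712804794311523) circ ((448.0321960449219, -245.01309204101562), (136.4752655029297, 164.20932006835938), 106.2352523803711)
lid scene 0.71 [163.8, 325.7] 777 world rect ((443.87506103515625, -235.13107299804688), (138.7327117919922, 137.2978973388672), 22.23088836669922) circ ((443.1655578613281, -234.3364715576172), (141.568359375, 155.210205078125), 89.0044937133789)
lid scene 0.31 [190.5, 270.0] 390 world rect ((472.5357971191406, 47.64917755126953), (68.72095489501953, 104.544921875), 48.44804763793945) circ ((475.3515625, 49.93532943725586), (78.5509262084961, 113.38148498535156), 46.32368469238281)
coaster top 0.68 [213.4, 210.3] 504 world rect ((465.33489990234375, 238.5723876953125), (82.39039611816406, 81.3030014038086), 46.310123443603516) circ ((464.3567199707031, 239.3789825439453), (81.9559097290039, 86.01524353027344), 101.91890716552734)
coaster scene 0.6 [237.2, 228.2] 431 world rect ((460.282958984375, 242.60325622558594), (83.8522033691
[... 1343 characters left out ...]
]), 'grasp_force': 0.0, 'opening': 1.001771663038634}
[[ 2.00000e-02  9.90000e-01 -1.10000e-01  3.49340e+02]
 [-1.00000e+00  1.00000e-02 -7.00000e-02 -4.08500e+01]
 [-7.00000e-02  1.10000e-01  9.90000e-01  1.66565e+03]
 [ 0.00000e+00  0.00000e+00  0.00000e+00  1.00000e+00]]
[[-6.60000e-01  5.40000e-01 -5.20000e-01 -2.15930e+02]
 [-7.50000e-01 -4.70000e-01  4.60000e-01  7.21610e+02]
 [ 1.00000e-02  7.00000e-01  7.10000e-01  1.08476e+03]
 [ 0.00000e+00  0.00000e+00  0.00000e+00  1.00000e+00]]
[[ 4.3000e-01  8.5000e-01  2.9000e-01  3.4351e+02]
 [-9.0000e-01  4.1000e-01  1.4000e-01 -5.2799e+02]
 [ 0.0000e+00 -3.2000e-01  9.5000e-01  3.7377e+02]
 [ 0.0000e+00  0.0000e+00  0.0000e+00  1.0000e+00]]
```

```bash
cd pics; python3 -c "
import cv2
b=cv2.imread('b.png');a=cv2.imread('a.png')
cv2.imwrite('b2.png',cv2.resize(b[150:290,160:400],None,fx=3.3,fy=3.3,interpolation=2))"
```

```text
(no output)
```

View pics/b2.png

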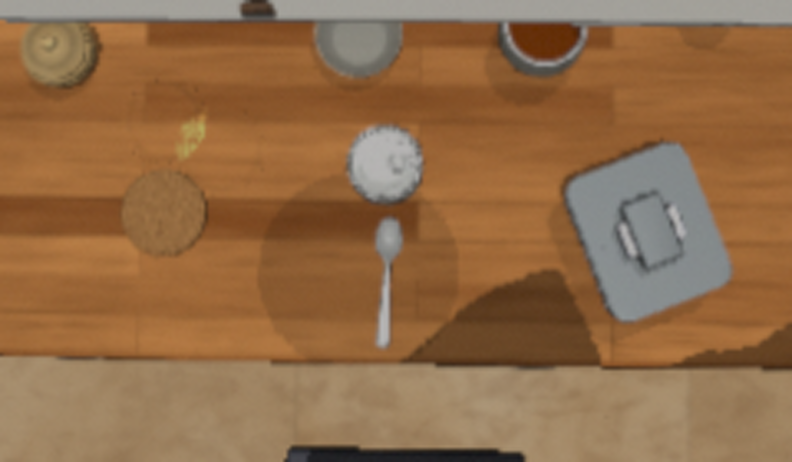

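View pics/a.png

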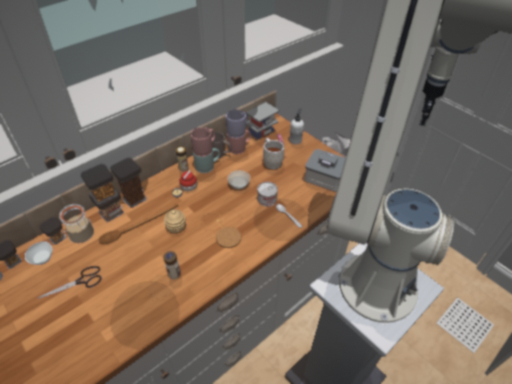

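The overview shows the lid at about (448,-245), yaw about 21°, with the buttons across its y axis. The coaster is at about (462,240), with the tin and spoon between them. Next I work out the first move.

```bash
cat >> h.py <<'E'
from scipy.spatial.transform import Rotation as Ro
def row(p,yaw,p0=None,rot0=None):
    s=r.sense();p0=s["eef_pos"] if p0 is None else p0;rot0=s["tcp_rot"] if rot0 is None else rot0
    R0=Ro.from_euler("xyz",rot0);R=Ro.from_euler("xyz",[np.pi,0,yaw])
    return np.round(np.r_[(R0.inv()*R).as_rotvec()/np.pi,R0.inv().apply(np.array(p)-p0)/250],4)
E
python3 - <<'E'
from h import *
print(row([447,-244,230],np.radians(21.2)))
for n,z in(("spice_jar",100),("tin",58),("honey_pot",40)):
  for cam in ("scene","top"):
    for s in r.silhouettes(cam,n)[:1]: print(n,cam,s["score"],ray(cam,s["position"][::-1],z/2))
E
```

```text
[-0.      0.      0.0241  1.1925 -0.8484  0.0051]
spice_jar scene 0.62 [476.30178716 458.44941108  50.        ]
spice_jar top 0.78 [467.09998388 459.02012798  50.        ]
tin scene 0.63 [504.47613867   9.91404306  29.        ]
tin top 0.67 [502.64954696   9.62190375  29.        ]
honey_pot scene 0.95 [639.21259258 352.42179836  20.        ]
honey_pot top 0.85 [633.41496727 355.43494906  20.        ]
```

{"api": "carry_out", "payload": {
  "series": [
    [0,0,0.0241,0.6,-0.42,0.005,-0.5],
    [0,0,0.0241,0.6,-0.42,0.005,-0.5],
    [0,0,0.0241,0.6,-0.42,0.005,-0.5],
    [0,0,0.0241,0.6,-0.42,0.005,-0.5]
  ],
  "force": 20
}}

```text
clock: 1.3
eef_pos: [361.0, -401.4, 230.2]
tcp_rot: [-3.141, -0.001, 0.374]
contact_force: [0.3, -1.3, 0.8]
opening: 0.75
grasp_force: 0.0
```

{"api": "carry_out", "payload": {
  "series": [
    [0,0,0,0.62,-0.385,0,-0.5],
    [0,0,0,0.62,-0.385,0,-0.5],
    [0,0,0,0.62,-0.385,0,-0.5],
    [0,0,0,0.62,-0.385,0,-0.5],
    [0,0,0,0.62,-0.385,0,-0.5]
  ]
}}

```text
clock: 1.92
eef_pos: [469.1, -259.4, 230.0]
tcp_rot: [3.141, 0.0, 0.371]
contact_force: [-0.5, -0.4, -0.0]
opening: 0.752
grasp_force: 0.0
```

Run:
```python
from h import *
s=r.sense();print(s["clock"],s["eef_pos"],s["tcp_rot"],s["opening"],s["contact_force"])
im=snap("wrist","w1.png")
cv2.imwrite("pics/w1b.png",cv2.resize(im,None,fx=1.5,fy=1.5)[:,:,::-1])
for n,z in(("lid",84),("button_left_face",96.5),("button_right_face",96.5)):
    for s in r.silhouettes("wrist",n)[:2]:
        m=s["region"].astype(np.uint8);c=max(cv2.findContours(m,0,2)[0],key=cv2.contourArea)
        pts=np.array([ray("wrist",p[0],z)[:2] for p in c.astype(float)],np.float32)
        print(n,s["score"],s["position"],m.sum(),cv2.minAreaRect(pts))
print(row([447,-244,230],np.radians(21.2)))
```

```text
1.925 [ 469.11553875 -259.39220716  230.02609871] [3.14119584e+00 4.24885760e-04 3.70651611e-01] 0.7515832029799875 [-0.46079955 -0.40603404 -0.03331505]
lid 0.77 [179.1, 231.4] 19184 ((445.9473571777344, -246.78878784179688), (150.0943603515625, 125.282470703125), 21.472421646118164)
button_left_face 0.61 [195.8, 203.1] 338 ((435.1185302734375, -221.20474243164062), (39.17120361328125, 8.141292572021484), 18.371004104614258)
button_left_face 0.36 [178.7, 232.8] 19004 ((450.5045166015625, -246.15948486328125), (142.44500732421875, 120.55107879638672), 21.8891544342041)
button_right_face 0.93 [193.5, 255.5] 380 ((454.1845397949219, -270.6702575683594), (38.93001174926758, 8.293611526489258), 21.184940338134766)
button_right_face 0.45 [194.6, 201.5] 341 ((435.2712097167969, -221.63357543945312), (38.96361541748047, 8.532687187194824), 20.47361946105957)
[ 0.      0.0001 -0.0006 -0.0574 -0.0904 -0.    ]
```

View pics/w1b.png

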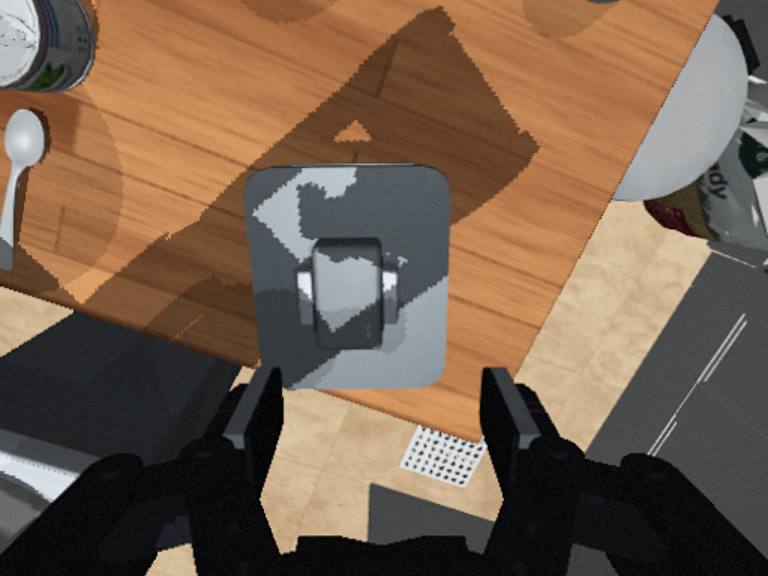

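Run:
```python
from h import *
print(row([446,-246.3,115],np.radians(21.4)))
```

```text
[ 0.00e+00  1.00e-04 -1.70e-03 -6.44e-02 -8.32e-02  4.60e-01]
```

{"api": "carry_out", "payload": {
  "series": [
    [0,0,-0.0017,-0.0644,-0.0832,0.0,-0.62],
    [0,0,-0.0017,-0.0644,-0.0832,0.24,-0.62],
    [0,0,-0.0017,-0.0644,-0.0832,0.46,-0.62],
    [0,0,-0.0017,-0.0644,-0.0832,0.46,-0.62]
  ]
}}

```text
clock: 2.62
eef_pos: [443.6, -244.4, 112.1]
tcp_rot: [-3.136, 0.005, 0.374]
contact_force: [0.1, -0.3, 1.3]
opening: 0.81
grasp_force: 0.0
```

Run:
```python
from h import *
s=r.sense();print(s["clock"],s["eef_pos"],s["tcp_rot"],s["opening"],s["contact_force"])
im=snap("wrist")
cv2.imwrite("pics/w2b.png",cv2.resize(im,None,fx=1.5,fy=1.5)[:,:,::-1])
for n,z in(("lid",84),("button_left_face",96.5),("button_right_face",96.5)):
    for s in r.silhouettes("wrist",n)[:2]:
        m=s["region"].astype(np.uint8);c=max(cv2.findContours(m,0,2)[0],key=cv2.contourArea)
        pts=np.array([ray("wrist",p[0],z)[:2] for p in c.astype(float)],np.float32)
        print(n,s["score"],s["position"],m.sum(),cv2.minAreaRect(pts))
print(row([446,-246.3,115],np.radians(21.4)))
```

```text
2.625 [ 443.57596014 -244.41992769  112.09256961] [-3.13572389  0.00493057  0.37402754] 0.809500593092845 [ 0.07627835 -0.34874306  1.32072933]
lid 0.84 [192.8, 258.7] 46425 ((448.2766418457031, -248.9920654296875), (151.5438232421875, 127.37306213378906), 21.868818283081055)
button_left_face 0.62 [236.6, 208.7] 1063 ((436.4336242675781, -224.3251190185547), (43.539424896240234, 9.579432487487793), 20.395206451416016)
button_right_face 0.6 [233.0, 305.7] 1066 ((457.19097900390625, -276.03009033203125), (44.3128547668457, 9.725784301757812), 23.341588973999023)
[ 0.0009 -0.0007  0.0004 -0.0079 -0.003   0.0091]
```

View pics/w2b.png

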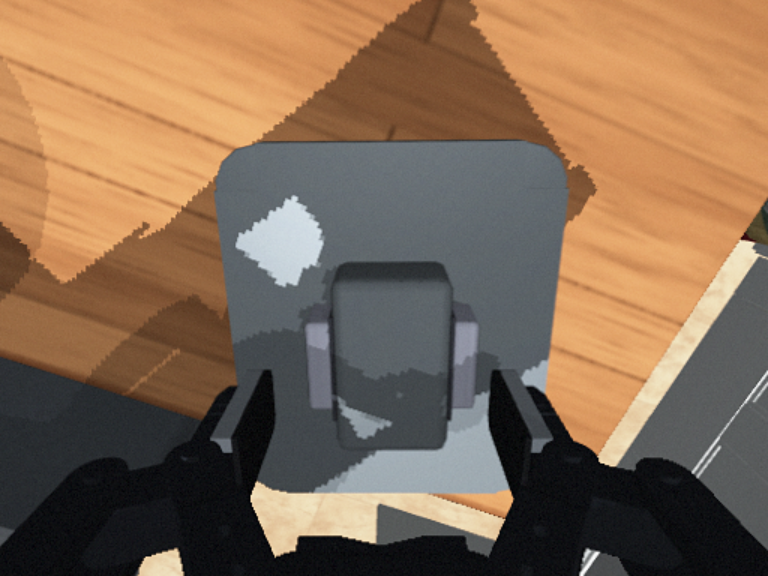

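The lid is centred about 10 px right of the finger line, but the arm was still settling when this was taken. I'll measure again now it is at rest.

```bash
cat > m.py <<'E'
from h import *
s=r.sense();print(s["clock"],s["eef_pos"],s["tcp_rot"],s["opening"],s["contact_force"])
cal=r.get_calibration("wrist");im=snap("wrist")
r.get_calibration=lambda n:cal
for n,z in(("lid",84),("button_left_face",106),("button_right_face",106)):
    for s in r.silhouettes("wrist",n)[:1]:
        m=s["region"].astype(np.uint8);c=max(cv2.findContours(m,0,2)[0],key=cv2.contourArea)
        pts=np.array([ray("wrist",p[0],z)[:2] for p in c.astype(float)],np.float32)
        print(n,s["score"],s["position"],m.sum(),cv2.minAreaRect(pts))
E
python3 m.py; python3 -c "
from h import *
print(row([446,-246.3,115],np.radians(21.4)))"
```

```text
2.825 [ 448.10348865 -246.27883478  117.28128081] [ 3.13891448e+00 -2.20162423e-03  3.74908016e-01] 0.8130942993939496 [-0.20102958 -0.80959506 -0.6918091 ]
lid 0.84 [201.9, 251.5] 43810 ((446.27044677734375, -246.64132690429688), (149.34317016601562, 124.40931701660156), 21.92591667175293)
button_left_face 0.91 [240.9, 205.2] 962 ((440.2607116699219, -221.74485778808594), (39.98870849609375, 8.647037506103516), 20.114788055419922)
button_right_face 0.95 [237.0, 298.7] 1017 ((459.00494384765625, -268.6359558105469), (39.5414924621582, 9.43797779083252), 23.662153244018555)
[ 0.0006 -0.0005  0.0006 -0.0068  0.0002  0.0061]
```

{"api": "carry_out", "payload": {
  "series": [
    [0,0,0,0,0,0.03,-0.62],
    [0,0,0,0,0,0.06,-0.62],
    [0,0,0,0,0,0.09,-0.62],
    [0,0,0,0,0,0.11,-0.62],
    [0,0,0,0,0,0.11,-0.62],
    [0,0,0,0,0,0.11,-0.62]
  ]
}}

```text
clock: 3.78
eef_pos: [446.8, -245.2, 87.6]
tcp_rot: [3.142, 0.0, 0.375]
contact_force: [0.2, -1.1, -0.1]
opening: 0.815
grasp_force: 0.0
```

Commanded z is 87.5 mm. I'll go down slowly until contact.

{"api": "carry_out", "payload": {
  "series": [
    [0,0,0,0,0,0.008,-0.62],
    [0,0,0,0,0,0.016,-0.62],
    [0,0,0,0,0,0.016,-0.62]
  ]
}}

```text
clock: 4.15
eef_pos: [446.6, -245.1, 83.4]
tcp_rot: [-3.141, 0.0, 0.375]
contact_force: [-0.9, 0.4, 0.4]
opening: 0.812
grasp_force: 0.0
```

{"api": "carry_out", "payload": {
  "series": [
    [0,0,0,0,0,0.008,-0.62],
    [0,0,0,0,0,0.012,-0.62],
    [0,0,0,0,0,0.012,-0.62]
  ]
}}

```text
clock: 4.53
eef_pos: [446.6, -245.1, 80.4]
tcp_rot: [-3.141, 0.0, 0.375]
contact_force: [0.7, 0.2, 0.5]
opening: 0.81
grasp_force: 0.0
```

{"api": "carry_out", "payload": {
  "series": [
    [0,0,0,0,0,0.008,-0.62],
    [0,0,0,0,0,0.012,-0.62],
    [0,0,0,0,0,0.012,-0.62]
  ]
}}

```text
clock: 4.9
eef_pos: [446.6, -245.1, 77.4]
tcp_rot: [-3.141, 0.0, 0.375]
contact_force: [0.7, 0.5, -0.5]
opening: 0.809
grasp_force: 0.0
```

{"api": "carry_out", "payload": {
  "series": [
    [0,0,0,0,0,0.004,-0.62],
    [0,0,0,0,0,0.006,-0.62],
    [0,0,0,0,0,0.006,-0.62]
  ]
}}

```text
clock: 5.28
eef_pos: [446.8, -245.2, 76.2]
tcp_rot: [3.141, -0.0, 0.375]
contact_force: [-0.8, 0.1, 4.0]
opening: 0.814
grasp_force: 1.8
```

Contact at z of about 76.4 with 4 N. Now I press to the stiff zone.

{"api": "carry_out", "payload": {
  "series": [
    [0,0,0,0,0,0.006,-0.62],
    [0,0,0,0,0,0.012,-0.62],
    [0,0,0,0,0,0.016,-0.62],
    [0,0,0,0,0,0.016,-0.62]
  ]
}}

```text
clock: 5.78
eef_pos: [446.8, -245.2, 72.4]
tcp_rot: [3.141, -0.0, 0.375]
contact_force: [-2.0, 0.5, 8.5]
opening: 0.81
grasp_force: 4.6
```

{"api": "carry_out", "payload": {
  "series": [
    [0,0,0,0,0,0.003,-0.62],
    [0,0,0,0,0,0.006,-0.62],
    [0,0,0,0,0,0.006,-0.62],
    [0,0,0,0,0,0.006,-0.62]
  ]
}}

```text
clock: 6.28
eef_pos: [446.8, -245.2, 71.5]
tcp_rot: [3.141, -0.0, 0.375]
contact_force: [-2.9, 2.2, 17.5]
opening: 0.809
grasp_force: 8.5
```

Now at 17.5 N. I close in stages and raise the tool to offset the forward swing of the pads.

{"api": "carry_out", "payload": {
  "series": [
    [0,0,0,0,0,-0.002,-0.57],
    [0,0,0,0,0,-0.004,-0.52],
    [0,0,0,0,0,-0.006,-0.48],
    [0,0,0,0,0,-0.006,-0.48]
  ]
}}

```text
clock: 6.78
eef_pos: [447.3, -245.4, 73.1]
tcp_rot: [3.141, -0.001, 0.375]
contact_force: [-2.7, 1.7, 16.8]
opening: 0.745
grasp_force: 8.2
```

{"api": "carry_out", "payload": {
  "series": [
    [0,0,0,0,0,-0.0016,-0.44],
    [0,0,0,0,0,-0.0032,-0.4],
    [0,0,0,0,0,-0.0044,-0.36],
    [0,0,0,0,0,-0.0044,-0.36]
  ]
}}

```text
clock: 7.28
eef_pos: [447.6, -245.6, 74.3]
tcp_rot: [3.14, -0.001, 0.375]
contact_force: [-2.9, 1.0, 16.4]
opening: 0.682
grasp_force: 9.1
```

{"api": "carry_out", "payload": {
  "series": [
    [0,0,0,0,0,-0.0014,-0.32],
    [0,0,0,0,0,-0.0028,-0.27],
    [0,0,0,0,0,-0.004,-0.22],
    [0,0,0,0,0,-0.004,-0.22]
  ]
}}

```text
clock: 7.78
eef_pos: [447.5, -245.4, 75.4]
tcp_rot: [3.14, -0.001, 0.375]
contact_force: [-2.7, 3.3, 18.7]
opening: 0.61
grasp_force: 11.2
```

Opening is 0.61 (52 mm), so the buttons are moving in past the trapped limit. I keep closing.

{"api": "carry_out", "payload": {
  "series": [
    [0,0,0,0,0,-0.0014,-0.17],
    [0,0,0,0,0,-0.0026,-0.12],
    [0,0,0,0,0,-0.0036,-0.07],
    [0,0,0,0,0,-0.004,-0.03],
    [0,0,0,0,0,-0.004,-0.03]
  ],
  "force": 25
}}

```text
clock: 8.4
eef_pos: [447.6, -245.5, 76.6]
tcp_rot: [3.14, -0.001, 0.375]
contact_force: [-2.8, 2.0, 20.5]
opening: 0.519
grasp_force: 13.3
```

{"api": "carry_out", "payload": {
  "series": [
    [0,0,0,0,0,-0.001,0.02],
    [0,0,0,0,0,-0.0015,0.1],
    [0,0,0,0,0,-0.0015,0.2],
    [0,0,0,0,0,-0.0015,0.2]
  ],
  "force": 35
}}

```text
clock: 8.9
eef_pos: [447.9, -246.3, 77.3]
tcp_rot: [3.139, -0.002, 0.376]
contact_force: [-4.2, -1.3, 21.7]
opening: 0.475
grasp_force: 33.3
```

The fingers stalled at 33 N grip, so the buttons are fully in. I lift slowly.

{"api": "carry_out", "payload": {
  "series": [
    [0,0,0,0,0,-0.008,0.3],
    [0,0,0,0,0,-0.016,0.3],
    [0,0,0,0,0,-0.024,0.3],
    [0,0,0,0,0,-0.032,0.3],
    [0,0,0,0,0,-0.04,0.3],
    [0,0,0,0,0,-0.04,0.3]
  ],
  "force": 45
}}

```text
clock: 9.65
eef_pos: [446.6, -245.0, 85.4]
tcp_rot: [-3.141, 0.0, 0.375]
contact_force: [-0.5, -1.0, 3.5]
opening: 0.459
grasp_force: 46.7
```

{"api": "carry_out", "payload": {
  "series": [
    [0,0,0,0,0,-0.01,0.3],
    [0,0,0,0,0,-0.02,0.3],
    [0,0,0,0,0,-0.03,0.3],
    [0,0,0,0,0,-0.04,0.3],
    [0,0,0,0,0,-0.04,0.3]
  ]
}}

```text
clock: 10.28
eef_pos: [446.5, -244.9, 95.6]
tcp_rot: [-3.141, 0.0, 0.375]
contact_force: [-0.4, -0.2, -1.4]
opening: 0.462
grasp_force: 45.7
```

{"api": "carry_out", "payload": {
  "series": [
    [0,0,0,0,0,-0.03,0.3],
    [0,0,0,0,0,-0.09,0.3],
    [0,0,0,0,0,-0.18,0.3],
    [0,0,0,0,0,-0.27,0.3],
    [0,0,0,0,0,-0.32,0.3],
    [0,0,0,0,0,-0.32,0.3]
  ]
}}

```text
clock: 11.02
eef_pos: [447.3, -245.4, 176.7]
tcp_rot: [3.14, -0.001, 0.375]
contact_force: [-0.0, -0.3, -3.2]
opening: 0.46
grasp_force: 45.7
```

Run:
```python
from h import *
s=r.sense();print(s["clock"],s["eef_pos"],s["tcp_rot"],s["opening"],s["contact_force"],s["grasp_force"])
im=snap("wrist");sc=snap("scene")
cv2.imwrite("pics/w3.png",np.hstack([cv2.resize(im,(500,375)),cv2.resize(sc[120:270,240:360],(300,375))])[:,:,::-1])
# coaster from the two fixed cameras
for cam in("top",):
    snap(cam);q=r.silhouettes(cam,"coaster")[0]
    c=max(cv2.findContours(q["region"].astype(np.uint8),0,2)[0],key=cv2.contourArea)
    print(q["score"],cv2.fitEllipse(np.array([ray(cam,p[0],8)[:2] for p in c.astype(float)],np.float32)))
```

```text
11.025 [ 447.27297911 -245.43815414  176.66244373] [ 3.13989796e+00 -1.41266840e-03  3.75440655e-01] 0.4599777843847641 [-0.00960511 -0.28365332 -3.1941376 ] 45.676572136580944
0.72 ((463.87506103515625, 237.22671508789062), (85.47442626953125, 86.9142837524414), 159.64833068847656)
```

View pics/w3.png

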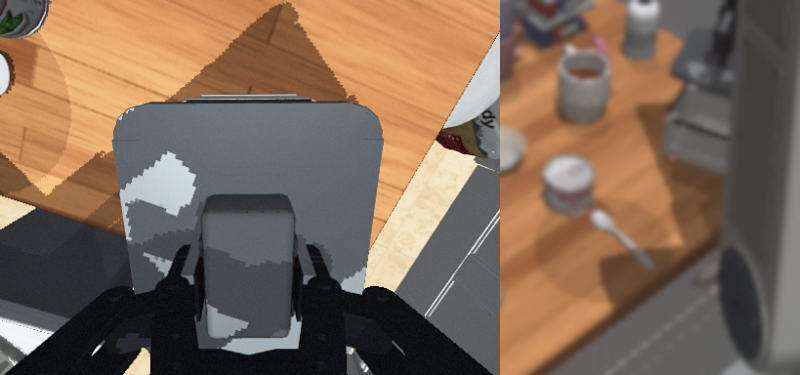

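The lid is free and level in the grip, with its plate touching the fingertips. I carry it to a spot short of the coaster to take one close look.

{"api": "carry_out", "payload": {
  "series": [
    [0,0,0,0.01,-0.06,0,0.3],
    [0,0,0,0.03,-0.2,0,0.3],
    [0,0,0,0.06,-0.4,0,0.3],
    [0,0,0,0.09,-0.6,0,0.3],
    [0,0,0,0.12,-0.78,0,0.3],
    [0,0,0,0.13,-0.9,0,0.3],
    [0,0,0,0.13,-0.9,0,0.3]
  ]
}}

```text
clock: 12.1
eef_pos: [392.9, -21.9, 175.1]
tcp_rot: [-3.141, 0.001, 0.378]
contact_force: [0.1, -0.1, -2.2]
opening: 0.458
grasp_force: 45.9
```

{"api": "carry_out", "payload": {
  "series": [
    [0,0,0,0.01,-0.06,0,0.3],
    [0,0,0,0.04,-0.2,0.02,0.3],
    [0,0,0,0.07,-0.4,0.04,0.3],
    [0,0,0,0.1,-0.6,0.06,0.3],
    [0,0,0,0.12,-0.78,0.07,0.3],
    [0,0,0,0.12,-0.88,0.08,0.3],
    [0,0,0,0.12,-0.88,0.08,0.3],
    [0,0,0,0.12,-0.88,0.08,0.3]
  ]
}}

```text
clock: 13.1
eef_pos: [341.7, 191.4, 155.4]
tcp_rot: [3.141, 0.0, 0.375]
contact_force: [0.6, -0.9, -2.7]
opening: 0.465
grasp_force: 46.1
```

```bash
cat > c.py <<'E'
from h import *
s=r.sense();print(s["clock"],s["eef_pos"],s["tcp_rot"],s["opening"],s["contact_force"],s["grasp_force"])
for k in range(2):
  cal=r.get_calibration("wrist");im=snap("wrist")
  g=r.get_calibration;r.get_calibration=lambda n:cal
  for n,z in(("coaster",8),("lid",0)):
   for q in r.silhouettes("wrist",n)[:1]:
    zz=z or s["eef_pos"][2]+1
    c=max(cv2.findContours(q["region"].astype(np.uint8),0,2)[0],key=cv2.contourArea)
    pts=np.array([ray("wrist",p[0],zz)[:2] for p in c.astype(float)],np.float32)
    print(n,q["score"],q["position"],cv2.boundingRect(c),cv2.fitEllipse(pts) if z else cv2.minAreaRect(pts))
  r.get_calibration=g
cv2.imwrite("pics/c%d.png"%int(s["clock"]*10),im[:,:,::-1])
print(row([463,239,150],s["tcp_rot"][2]))
E
python3 c.py
```

```text
13.1 [341.71490873 191.41198569 155.41553871] [3.14132115e+00 3.32048370e-04 3.75397217e-01] 0.4647156419776885 [ 0.62521541 -0.87376724 -2.74752678] 46.10857553780079
coaster 0.98 [29.2, 255.0] (202, 0, 111, 76) ((463.8199157714844, 236.76043701171875), (87.75813293457031, 87.9752197265625), 67.55064392089844)
lid 0.79 [200.7, 252.8] (115, 103, 278, 260) ((343.2572326660156, 192.4385528564453), (142.2791748046875, 123.72130584716797), 21.882041931152344)
coaster 0.93 [27.7, 254.4] (203, 0, 109, 76) ((463.1355895996094, 236.6875457763672), (85.57242584228516, 87.0441665649414), 14.602605819702148)
lid 0.9 [203.8, 252.4] (115, 102, 278, 261) ((343.84521484375, 191.79220581054688), (142.83840942382812, 125.16352844238281), 21.854135513305664)
[ 0.000e+00 -0.000e+00 -4.000e-04  5.205e-01 -6.000e-04  2.230e-02]
```

The coaster is at (463.8,237) with a diameter of 88, which agrees with the other views, and the lid is within 1 mm of the TCP. I move over the coaster and down.

{"api": "carry_out", "payload": {
  "series": [
    [0,0,0,0.08,0.002,0,0.3],
    [0,0,0,0.22,0.004,0,0.3],
    [0,0,0,0.38,0.006,0,0.3],
    [0,0,0,0.49,0.009,0,0.3],
    [0,0,0,0.526,0.009,0.0,0.3],
    [0,0,0,0.526,0.009,0.0,0.3]
  ]
}}

```text
clock: 14.15
eef_pos: [465.1, 237.8, 155.1]
tcp_rot: [3.142, 0.001, 0.375]
contact_force: [-0.5, -0.1, -2.2]
opening: 0.462
grasp_force: 46.1
```

{"api": "carry_out", "payload": {
  "series": [
    [0,0,0,0,0,0.06,0.3],
    [0,0,0,0,0,0.16,0.3],
    [0,0,0,0,0,0.27,0.3],
    [0,0,0,0,0,0.36,0.3],
    [0,0,0,0,0,0.41,0.3],
    [0,0,0,0,0,0.44,0.3],
    [0,0,0,0,0,0.44,0.3],
    [0,0,0,0,0,0.44,0.3]
  ]
}}

```text
clock: 15.15
eef_pos: [465.3, 238.1, 46.1]
tcp_rot: [-3.141, -0.001, 0.375]
contact_force: [0.3, 0.2, -1.5]
opening: 0.46
grasp_force: 46.1
```

Run:
```python
from h import *
s=r.sense();print(s["clock"],s["eef_pos"],s["tcp_rot"],s["contact_force"],s["grasp_force"])
print(row([464.8,237.5,40],s["tcp_rot"][2]))
```

```text
15.15 [465.27826781 238.13362041  46.12210209] [-3.14148304e+00 -1.09282017e-03  3.75430623e-01] [ 0.3294254  0.1696194 -1.4501026] 46.113216653466225
[-0.     -0.0003  0.     -0.0027  0.0017  0.0245]
```

{"api": "carry_out", "payload": {
  "series": [
    [0,0,0,-0.002,0.0015,0.01,0.3],
    [0,0,0,-0.002,0.0015,0.02,0.3],
    [0,0,0,-0.002,0.0015,0.028,0.3],
    [0,0,0,-0.002,0.0015,0.034,0.3],
    [0,0,0,-0.002,0.0015,0.034,0.3]
  ]
}}

```text
clock: 15.78
eef_pos: [464.4, 237.3, 36.8]
tcp_rot: [3.142, 0.0, 0.375]
contact_force: [0.9, -0.6, -0.6]
opening: 0.463
grasp_force: 46.1
```

{"api": "carry_out", "payload": {
  "series": [
    [0,0,0,0,0,0.003,0.3],
    [0,0,0,0,0,0.005,0.3],
    [0,0,0,0,0,0.005,0.3]
  ]
}}

```text
clock: 16.15
eef_pos: [464.5, 237.4, 35.7]
tcp_rot: [3.142, 0.0, 0.375]
contact_force: [-0.2, -0.9, -1.7]
opening: 0.465
grasp_force: 46.1
```

{"api": "carry_out", "payload": {
  "series": [
    [0,0,0,0,0,0.002,0.3],
    [0,0,0,0,0,0.004,0.3],
    [0,0,0,0,0,0.004,0.3]
  ]
}}

```text
clock: 16.52
eef_pos: [464.6, 237.4, 35.5]
tcp_rot: [-3.142, -0.0, 0.375]
contact_force: [-2.5, -1.0, 8.4]
opening: 0.462
grasp_force: 47.6
```

Set down with 8 N. I open slowly and follow the pads' backward swing downward so friction doesn't lift the lid.

{"api": "carry_out", "payload": {
  "series": [
    [0,0,0,0,0,0.001,0.05],
    [0,0,0,0,0,0.002,-0.02],
    [0,0,0,0,0,0.004,-0.09],
    [0,0,0,0,0,0.0055,-0.15],
    [0,0,0,0,0,0.007,-0.2],
    [0,0,0,0,0,0.0085,-0.26],
    [0,0,0,0,0,0.0105,-0.32],
    [0,0,0,0,0,0.0115,-0.36]
  ],
  "force": 25
}}

```text
clock: 17.52
eef_pos: [464.5, 237.4, 31.8]
tcp_rot: [-3.142, 0.0, 0.375]
contact_force: [0.1, -0.4, -2.8]
opening: 0.684
grasp_force: 3.1
```

{"api": "carry_out", "payload": {
  "series": [
    [0,0,0,0,0,0.003,-0.4],
    [0,0,0,0,0,0.005,-0.46],
    [0,0,0,0,0,0.005,-0.54],
    [0,0,0,0,0,0.005,-0.62],
    [0,0,0,0,0,0.005,-0.62]
  ]
}}

```text
clock: 18.15
eef_pos: [464.6, 237.4, 30.7]
tcp_rot: [-3.142, -0.0, 0.375]
contact_force: [0.5, 0.3, -0.4]
opening: 0.81
grasp_force: 0.0
```

{"api": "carry_out", "payload": {
  "series": [
    [0,0,0,0,0,-0.04,-0.65],
    [0,0,0,0,0,-0.12,-0.65],
    [0,0,0,0,0,-0.25,-0.65],
    [0,0,0,0,0,-0.4,-0.65],
    [0,0,0,0,0,-0.55,-0.65],
    [0,0,0,0,0,-0.6,-0.65],
    [0,0,0,0,0,-0.6,-0.65],
    [0,0,0,0,0,-0.6,-0.65]
  ]
}}

```text
clock: 19.15
eef_pos: [463.8, 237.0, 179.5]
tcp_rot: [3.141, 0.002, 0.375]
contact_force: [-0.2, -0.4, 0.0]
opening: 0.827
grasp_force: 0.0
```

Run:
```python
from h import *
s=r.sense();print(s["clock"],s["eef_pos"],s["contact_force"])
cal=r.get_calibration("wrist");im=snap("wrist","f.png");r.grab_frame
q=r.silhouettes("wrist","lid")[0]
g=r.get_calibration;r.get_calibration=lambda n:cal
c=max(cv2.findContours(q["region"].astype(np.uint8),0,2)[0],key=cv2.contourArea)
print(q["score"],cv2.minAreaRect(np.array([ray("wrist",p[0],36)[:2] for p in c.astype(float)],np.float32)))
r.get_calibration=g
t=snap("scene");b=snap("top")
cv2.imwrite("pics/f2.png",np.hstack([cv2.resize(im,(400,300)),cv2.resize(t[190:280,170:290],(400,300))])[:,:,::-1])
for n,z in(("tin",29),("lid",36)):
    p=r.silhouettes("top",n)[0];print(n,p["score"],ray("top",p["position"][::-1],z))
```

```text
19.15 [463.76648764 236.99291538 179.45973377] [-0.22572446 -0.36379004  0.01089305]Traceback (most recent call last):
  File "<stdin>", line 4, in <module>
IndexError: list index out of range
```

Run:
```python
from h import *
cal=r.get_calibration("wrist");im=snap("wrist");t=snap("scene");b=snap("top")
cv2.imwrite("pics/f2.png",np.hstack([cv2.resize(im,(400,300)),cv2.resize(t[190:280,170:290],(400,300))])[:,:,::-1])
g=r.get_calibration
for cam in("wrist","top","scene"):
  for n,z in(("lid",36),("coaster",8),("tin",29)):
    for q in r.silhouettes(cam,n)[:1]:
      if cam=="wrist": r.get_calibration=lambda n:cal
      c=max(cv2.findContours(q["region"].astype(np.uint8),0,2)[0],key=cv2.contourArea)
      print(cam,n,q["score"],cv2.minAreaRect(np.array([ray(cam,p[0],z)[:2] for p in c.astype(float)],np.float32)))
      r.get_calibration=g
```

```text
wrist lid 0.85 ((462.9039306640625, 236.83517456054688), (149.0415802001953, 126.45629119873047), 21.97013282775879)
wrist tin 0.68 ((499.2449951171875, 19.055591583251953), (109.21766662597656, 71.9660873413086), 35.88587188720703)
top lid 0.65 ((475.52398681640625, 205.06314086914062), (148.892333984375, 57.927581787109375), 20.09360122680664)
top tin 0.7 ((513.3532104492188, 12.457935333251953), (75.17876434326172, 70.26905822753906), 45.7341194152832)
scene lid 0.61 ((457.07171630859375, 242.19688415527344), (153.5736083984375, 134.43458557128906), 22.24664878845215)
scene tin 0.76 ((510.9029235839844, 10.744033813476562), (71.5938720703125, 120.62751770019531), 48.448768615722656)
```

View pics/f2.png

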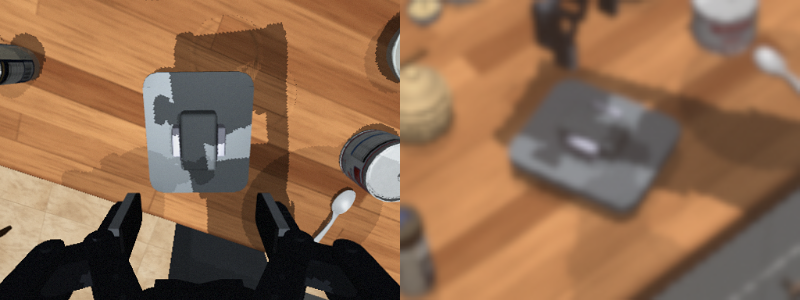

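The lid lies level and right way up at (462.9,236.8), within about 1 mm of the coaster centre at (463.8,237). The gripper is clear, so I hand it in.

```bash
python3 -c "
from rig import r
print(r.sign_off())"
```

```text
the job is handed in; nothing more can be done
None
```

The canister is open and the lid sits level, right way up, about 1 mm off the coaster's centre; pressing read at most about 22 N, and I handed the job in after about 19 s on the robot's clock, gripper clear.

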